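Release the brake of a pull-out tray, draw it out and lock it at the front

ROBOT

A 6-joint arm with a two-finger parallel gripper is mounted at the origin on a cart in front of the work surface, level with it; the furniture and walls round the work are solid. World frame = base frame: x ahead of the robot, y to its left, z up, the work surface at z = 0. Lengths are in m, angles in degrees, forces in N, time in s.
With the tool pointing down it reaches from about 0.2 to 0.875 m from the base axis. Payload 3.4 kg.
Tool frame: the origin (TCP) lies at the very end of the fingers, on their centre line; the grasp point (between the pads) lies 19 mm behind it (r.tcp_to_grasp is the distance from the TCP to the grasp point, in m); z points along the fingers, y is the line along which they close (so a half turn about z gives the same grasp; the last joint's range is limited). The gripper opens to 94 mm and grips with 3 to 60 N. Pads are 16 mm wide; open, the fingers measure 119 mm over their backs; the gripper's body (75 mm by 177 mm) begins 78 mm behind the grasp point.
Start: joints at [65.546, 15.808, 86.224, -0, 77.962, -6.933], TCP at [0.173, 0.548, 0.205] pointing down, gripper open.
Joint ranges: [-165.64, 165.64], [-43.16, 119.46], [12.63, 154.43], [-67.54, 247.53], [6.08, 155.33], [-154.97, 154.97]. Speed limits (degrees/s): [147.25, 147.25, 180, 180, 180, 180].

INTERFACE

Orientations are given as [roll, pitch, yaw] about the fixed x, y, z axes, in that order (R = Rz(yaw) Ry(pitch) Rx(roll)).
In Python, from bench import r gives the robot as it stands.
- The arm moves only by the tool arm_command, never from a script. Its arguments are lists of equal length, an entry for each row: "slide": the shift along the tool's x, y, z normalised to -1 to 1, where 1 is 25 mm, a list of three; "angular": the turn, a rotation vector about the tool's x, y, z normalised to -1 to 1, where 1 is 0.1 rad, a list of three; "hand": the closure, from 0 (fully open) to 1 (shut). A call has exactly 10 rows; each row shifts and turns the commanded pose from where the row before left it, along the tool's axes as they then stand; what a row does not reach is not made up. A row lasts 1/12 s, in which the tool goes at most 41.7 mm and 7.16 degrees, less where a joint would pass 70% of its speed; a pose out of reach is approached as far as the arm can. A call with a number of a shift or a turn outside -1 to 1 is refused whole. A call with a gripper value outside its range is refused whole. The fingers move at their own pace and stop on an object; the grip force is fixed at half the most. Time passes only in rows, so rows that do not move let the fingers close, or fill a call up. It gives the time, the measured TCP pose, the force, the opening and the grip force at its end, in the units of the state.
- r.observe(): the state, without advancing time (a new reading comes with each control period).
- r.snapshot(name): name is "scene" or "top"; returns the picture (400x640x3 uint8, red, green, blue); there is no depth.
- r.get_calibration(name): a dict with "camera_matrix" (3x3 intrinsics, pixels), "dist" ([k1, k2, p1, p2, k3] as OpenCV has them; the pictures are not rectified), "rvec" (rotation vector, rad) and "tvec" (3), from world to camera coordinates, as OpenCV has them. Camera axes: x right, y down, z forward; pixel columns grow to the right and rows downward; lengths in m; the calibration is good to about 2 mm. A picture is of the moment at which its call begins. get_calibration takes no time and is no camera call.
- r.job_done(): hands the job in; it is judged then, once.
The state is a dict: "t": time; "qpos": joint angles; "qvel": joint speeds; "effort": joint torques, N m; "tcp_pos": TCP position; "tcp_rot": TCP orientation; "contact_force": force on the tool from outside, world axes, zero at the start; "moment": the same for the moment, N m; "gripper_width": finger opening in m; "grip_force": force on a finger pad.
Only numpy, scipy, OpenCV 4.12 (cv2) and the standard library are available. Lean on these libraries where they do the work, as an engineer would, in place of code of your own. Each camera call takes 0.05 s, during which the arm holds its last target. There are 200 camera calls.

TASK

The pull-out tray with the canister on it is locked at the back of its runner. Flick its brake lever up to release it, draw the tray out towards the front, and push the lever down until its tooth drops fully into the front notch, so that the tray is locked there. Feel for the notch and never force the tooth; the canister stays standing on the tray and nothing else is disturbed.

Things in the scene. Friction and masses are not known exactly. Their poses are not given: they have to be found in the camera images.
- runner: fixed steel runner, 322 mm long (its x), 120 mm wide (y), on the worktop left of the sink. Origin on the worktop below the lever's hinge pin with the tray right back; reaches from x = -182 (front end) to +140 mm. Its -x points to the front, the way the tray is drawn. Base plate 10 mm thick; side rails at y = +-50 mm, 33 mm high (end buffers 35 mm), carry the tray
- rear_notch (a point): middle of the rear notch (14 mm long) in the runner's centre rail, at the rail's top, runner x = -45 mm; the tooth starts in it. The rail is 18 mm wide, its top 29 mm above the worktop
- catch_zone (a point): middle of the zone where the front notch may be: runner x = -128.5 mm, 30 mm above the worktop. An adjustable dark steel catch, 22 mm wide, 83 mm long, top 30 mm above the worktop (a 1 mm step up from the rail), has the notch, 12 mm long, in it. It may be up to 21.5 mm before or behind this point: tray locked at a travel of 62 to 105 mm, 2 mm of play either way; to be found by feel
- tray (a joint): travel of the tray along the runner, m: 0 = right back (starts there, locked), grows as it is drawn to the front; end stop at 0.118. Drag 1 to 2 N
- tray_floor (a point): centre of the tray's floor, top face, 42 mm above the worktop; at runner x = +73 mm minus the travel. The wooden tray is 130 mm long, 116 mm wide, with rims 13 mm high
- brake_lever (a joint): angle of the brake lever on the tray's front, rad: 0 = down, tooth fully in a notch (locked); 0.60 = up at its stop (released); about 0.18 = tooth standing on the rail, not locked. Hinge pin across the runner (along its y) at runner x = 0 minus the travel, 46 mm above the worktop. An over-centre spring drives it up above 0.27 rad and down below; about 5 N at the pedal to start it either way
- pedal (a point): centre of the black pedal at the lever's free end, 22 mm long (along the runner), 26 mm wide (across; its sides can be pinched from above), 14 mm thick. 80 mm in front of the hinge pin and 20 mm above it when the lever is down (66 mm above the worktop); it turns about the pin: at 0.60 rad 55 mm in front, 62 mm above it
- brake_tooth: steel tooth below the lever, 14 mm wide, rounded tip 8 mm thick; origin at the tip's centre of rounding, 45 mm in front of and 20 mm below the hinge pin when down (then 7 to 8 mm deep in a notch). It touches only rail and catch; over 35 N on it counts as forced: keep the push on the pedal under about 12 N, down or along the runner. Let go on the rail, it is held there lightly by the spring
- canister: green lidded canister standing on the tray, 87 mm across, 110 mm tall; origin at the centre of its underside
- spice_jar_a: spice jar with a black cap, 41 mm across, 90 mm tall, standing on the worktop to the left of the runner's rear half; origin at the centre of its underside; leave alone
- mug: white mug with a handle, 83 mm across, 93 mm tall, left of the runner's front half; origin under its centre; leave alone
- spice_jar_b: spice jar with a black cap, 41 mm across, 90 mm tall, right of the runner's rear half; origin at the centre of its underside; leave alone
- lemon: lemon on the chopping board right of the sink, 78 mm long; leave alone
- peeler: peeler on the chopping board, 170 mm long; leave alone

How it is judged:
By the outcome, as a careful person would: the job done as asked, in the order asked, and still so for the second after the job is handed in, with the robot touching nothing.
It also fails if it takes over 72 s, if anything falls off the work surface, if the arm or the gripper's body presses on something with over 40 N, if the wrist force passes 120 N, or if a joint passes its speed limit or range.

## Working session

There is one attempt and no reset: what is moved stays moved. The work goes in short steps, Python scripts to look and compute and a tool call to move; the robot and the scene stay as the last step left them, time stands still between calls to the robot, and variables do not carry over. Pictures are saved under pics/ and viewed, at most 10 in all, crops included, and the job is handed in when it is done.

Besides the shell and the picture viewer there is one more tool, called after ">>>" as name(argument=value, ...) on one line, values as JSON. arm_command: Moves the arm, as the interface text tells. Scaled input: -1 to 1 covers 25 mm each way for a shift and 0.1 rad each way for a turn. Its arguments: {"type":"object","properties":{"slide":{"type":"array","items":{"type":"array","items":{"type":"number","minimum":-1,"maximum":1}}},"angular":{"type":"array","items":{"type":"array","items":{"type":"number","minimum":-1,"maximum":1}}},"hand":{"type":"array","items":{"type":"number"}}},"required":["slide","angular","hand"]}

```bash
mkdir -p pics
python3 - <<'E'
from bench import r
import cv2
for n in("scene","top"):
    cv2.imwrite(f"pics/{n}0.png",r.snapshot(n)[:,:,::-1])
s=r.observe();print(s)
E
```

```text
{'t': 0.1, 'qpos': array([ 6.55459023e+01,  1.58433900e+01,  8.62858287e+01, -1.11681684e-03,
        7.79620393e+01, -6.93363965e+00]), 'qvel': array([-0.00110457, -0.17898219, -0.16035742, -0.01360338, -0.00061088,
        0.10937386]), 'effort': array([ 1.06272721e-03, -4.05461061e+01, -2.37779099e+01,  7.03464914e-02,
        2.99330195e-02, -6.52519907e-05]), 'tcp_pos': array([0.17291629, 0.54786656, 0.20471217]), 'tcp_rot': array([-1.79909278e+02, -9.93273278e-03,  1.62479768e+02]), 'contact_force': array([0.30036652, 1.0558831 , 0.21495128]), 'moment': array([ 0.01724294, -0.01294629, -0.01347411]), 'grip_force': 0.0, 'gripper_width': 0.09427760775787178}
```

View pics/scene0.png

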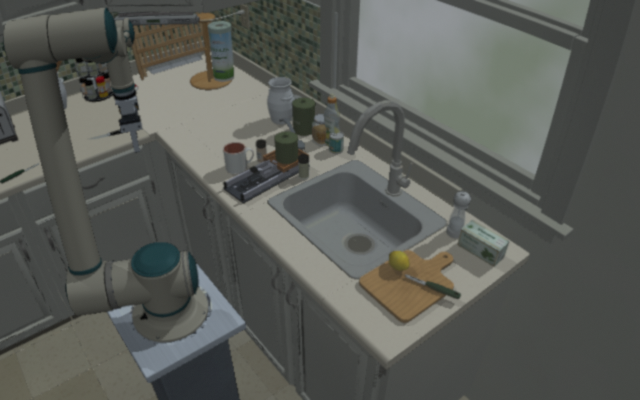

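View pics/top0.png

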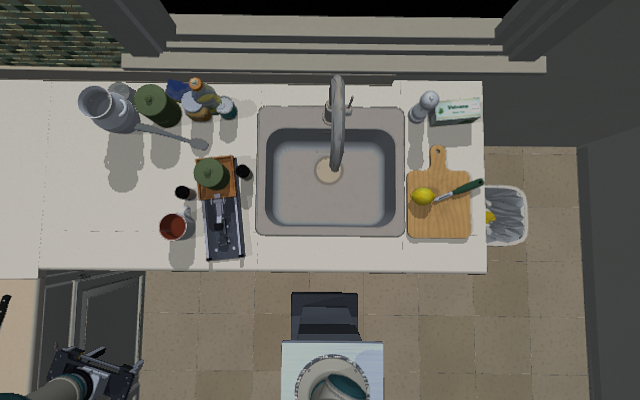

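The top view shows the runner at about columns 203-245, rows 195-260, with the tray and canister behind it at (215,175). The mug is at (172,227) and the jars at (182,192) and (243,172). Next I'll enlarge that area.

Run:
```python
import cv2
a=cv2.imread("pics/top0.png")[145:270,150:260];b=cv2.imread("pics/scene0.png")[120:210,210:330]
cv2.imwrite("pics/topc.png",cv2.resize(a,None,fx=4.8,fy=4.8,interpolation=cv2.INTER_CUBIC))
cv2.imwrite("pics/scenec.png",cv2.resize(b,None,fx=6,fy=6,interpolation=cv2.INTER_CUBIC))
```

```text
(no output)
```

View pics/topc.png

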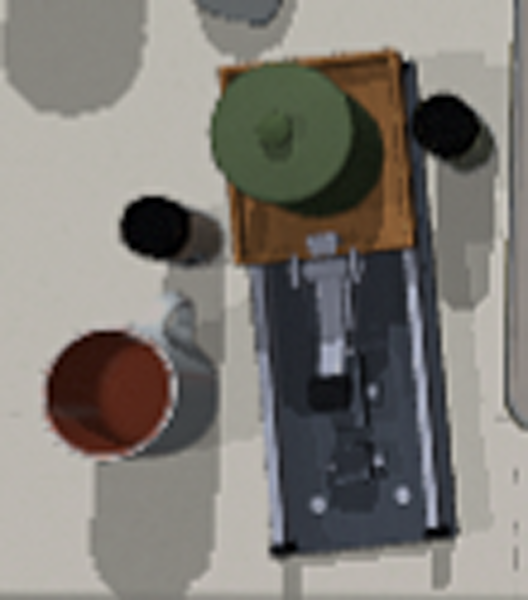

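View pics/scenec.png

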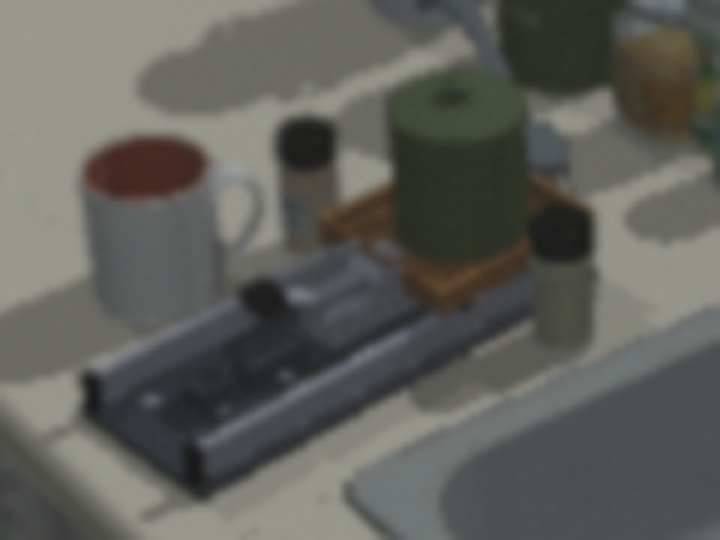

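The crops show the pedal top at topc (329,392) and scenec (263,293). The front buffer tops are at topc (284,550) and (440,534), and at scenec (93,378) and (195,448). The tray rim corners are at topc (219,70), (402,50), (235,262) and (414,248). I'll fit the runner pose to these.

```bash
cat > h.py <<'E'
import numpy as np,cv2
from bench import r
def proj(n,P):
    c=r.get_calibration(n);return cv2.projectPoints(np.float64(P).reshape(-1,3),np.float64(c["rvec"]),np.float64(c["tvec"]),np.float64(c["camera_matrix"]),np.float64(c["dist"]))[0].reshape(-1,2)
def W(p,P):
    P=np.float64(P).reshape(-1,3);c,s=np.cos(p[2]),np.sin(p[2])
    return np.c_[p[0]+c*P[:,0]-s*P[:,1],p[1]+s*P[:,0]+c*P[:,1],P[:,2]]
E
python3 - <<'E'
from h import *
from scipy.optimize import least_squares
tl=np.array([[-80,0,73],[-182,50,35],[-182,-50,35],[138,58,55],[138,-58,55],[8,58,55],[8,-58,55]])/1e3
tp=(np.array([[329,392],[284,550],[440,534],[219,70],[402,50],[235,262],[414,248]])+.5)/4.8-.5+[150,145]
sl=np.array([[-80,0,73],[-182,50,35],[-182,-50,35]])/1e3
sp=(np.array([[263,288],[93,376],[195,446]])+.5)/6-.5+[210,120]
f=lambda p:np.r_[(proj("top",W(p,tl))-tp).ravel(),(proj("scene",W(p,sl))-sp).ravel()]
o=least_squares(f,[.45,.33,0.1],loss="soft_l1");p=o.x
print(p,np.degrees(p[2]));print(f(p).reshape(-1,2).round(1))
for n,P in dict(pedal=[-.08,0,.066],front=[-.182,0,0]).items():print(n,W(p,P))
# objects: mug rim centre, jars
c=r.get_calibration("top");R=cv2.Rodrigues(np.float64(c["rvec"]))[0];C=-R.T@np.float64(c["tvec"]).ravel();print("cam",C)
for n,u,z in (("mug",(108,393),.093),("jara",(156,228),.09),("jarb",(446,126),.09),("can",(283,133),.152)):
    u=(np.array(u)+.5)/4.8-.5+[150,145]
    q=least_squares(lambda q:(proj("top",[q[0],q[1],z])[0]-u),[.45,.33]).x;print(n,q)
E
```

```text
[0.58856845 0.35608064 0.12102963] 6.934486880533934
[[ 0.6 -0.7]
 [-0.2  1.4]
 [-0.3  1. ]
 [-0.1 -1.5]
 [-0.8 -1.4]
 [ 0.2  0. ]
 [ 0.6 -1.2]
 [ 0.4  0.3]
 [-1.7  0.4]
 [-1.2  1.1]]
pedal [[0.50915366 0.34642189 0.066     ]]
front [[0.4078998  0.33410698 0.        ]]
cam [0.49335636 0.06068814 1.19091382]
mug [0.5049514 0.4778852]
jara [0.60732451 0.45370554]
jarb [0.67322879 0.27597167]
can [0.65787663 0.3594239 ]
```

>>> arm_command(slide=[[0,0,0],[0,0,0],[0,0,0],[0,0,0],[0,0,0],[-1,-0.8,0],[-1,-0.8,0],[-1,-0.8,0],[-1,-0.8,0],[-1,-0.8,0]], angular=[[0,0,-0.85],[0,0,-0.85],[0,0,-0.85],[0,0,-0.85],[0,0,-0.85],[0,0,0],[0,0,0],[0,0,0],[0,0,0],[0,0,0]], hand=[0.3,0.3,0.3,0.3,0.3,0.3,0.3,0.3,0.3,0.3])

```text
t: 0.93
tcp_pos: [0.3099, 0.4628, 0.2051]
tcp_rot: [-180.0, -0.0, -173.1]
contact_force: [1.2, -0.4, 0.2]
gripper_width: 0.066
grip_force: 0.0
```

>>> arm_command(slide=[[-1,-0.8,0],[-1,-0.8,0],[-1,-0.8,0],[-1,-0.8,0],[-1,-0.8,0.2],[-1,-0.8,0.4],[-1,-0.8,0.6],[-0.4,-0.05,0.8],[0,0,0],[0,0,0]], angular=[[0,0,0],[0,0,0],[0,0,0],[0,0,0],[0,0,0],[0,0,0],[0,0,0],[0,0,0],[0,0,0],[0,0,0]], hand=[0.3,0.3,0.3,0.3,0.3,0.3,0.3,0.3,0.3,0.3])

```text
t: 1.77
tcp_pos: [0.5087, 0.345, 0.154]
tcp_rot: [-179.9, -0.2, -173.2]
contact_force: [0.1, 0.8, 0.4]
gripper_width: 0.066
grip_force: 0.0
```

Run:
```python
from h import *
a=r.snapshot("top")[145:270,150:260,::-1];b=r.snapshot("scene")[100:210,190:330,::-1]
A=cv2.resize(a,None,fx=3.2,fy=3.2,interpolation=cv2.INTER_CUBIC);B=cv2.resize(b,(440,346),interpolation=cv2.INTER_CUBIC)
A=cv2.resize(A,(352,400));B=cv2.copyMakeBorder(B,0,54,0,0,0)
cv2.imwrite("pics/c1.png",np.hstack([A,B]))
```

```text
(no output)
```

View pics/c1.png

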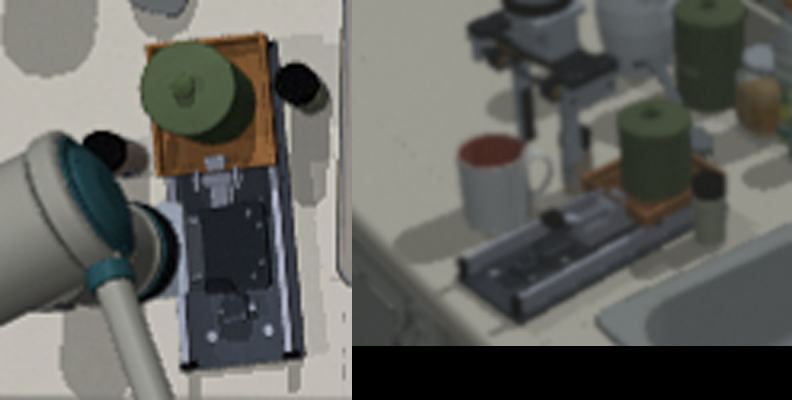

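The scene view shows the open fingers straddling the pedal line, clear of the mug and canister. Now I'll descend and pinch.

>>> arm_command(slide=[[0,0,0.8],[0,0,0.8],[0,0,0.8],[0,0,0.8],[0,0,0.6],[0,0,0.28],[0,0,0],[0,0,0],[0,0,0],[0,0,0]], angular=[[0,0,0],[0,0,0],[0,0,0],[0,0,0],[0,0,0],[0,0,0],[0,0,0],[0,0,0],[0,0,0],[0,0,0]], hand=[0.3,0.3,0.3,0.3,0.3,0.3,0.4,0.5,0.55,0.6])

```text
t: 2.7
tcp_pos: [0.5104, 0.3464, 0.0551]
tcp_rot: [179.9, 0.2, -173.1]
contact_force: [-0.3, 0.3, 0.2]
gripper_width: 0.0424
grip_force: 0.0
```

Run:
```python
from h import *
a=r.snapshot("top")[145:270,150:260,::-1];b=r.snapshot("scene")[100:210,190:330,::-1]
A=cv2.resize(a,(352,400),interpolation=cv2.INTER_CUBIC);B=cv2.copyMakeBorder(cv2.resize(b,(440,346),interpolation=cv2.INTER_CUBIC),0,54,0,0,0)
cv2.imwrite("pics/c2.png",np.hstack([A,B]))
s=r.observe();print(s['contact_force'],s['gripper_width'])
```

```text
[-0.67226421  0.40730427  0.34835053] 0.0384226081926908
```

View pics/c2.png

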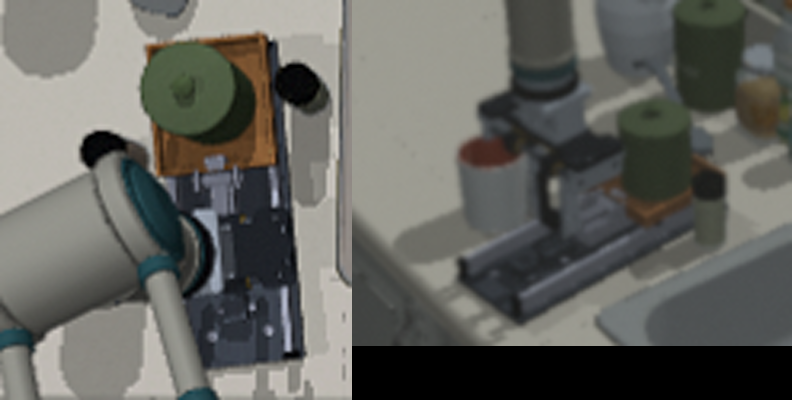

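The fingers straddle the pedal on the runner's centre line with nothing else touched. Closing now.

>>> arm_command(slide=[[0,0,0],[0,0,0],[0,0,0],[0,0,0],[0,0,0],[0,0,0],[0,0,0],[0,0,0],[0,0,0],[0,0,0]], angular=[[0,0,0],[0,0,0],[0,0,0],[0,0,0],[0,0,0],[0,0,0],[0,0,0],[0,0,0],[0,0,0],[0,0,0]], hand=[0.65,0.68,0.7,0.71,0.72,0.73,0.74,0.75,0.75,0.75])

```text
t: 3.63
tcp_pos: [0.5095, 0.35, 0.0542]
tcp_rot: [179.5, 0.1, -173.3]
contact_force: [-2.3, 9.9, 0.2]
gripper_width: 0.0256
grip_force: 30.0
```

>>> arm_command(slide=[[0,0.07,0],[0,0.07,0],[-0.08,0,-0.235],[-0.08,0,-0.235],[-0.11,0,-0.22],[-0.11,0,-0.22],[-0.14,0,-0.2],[-0.14,0,-0.2],[0,0,0],[0,0,0]], angular=[[0,0,0],[0,0,0],[0,0,0],[0,0,0],[0,0,0],[0,0,0],[0,0,0],[0,0,0],[0,0,0],[0,0,0]], hand=[0.75,0.75,0.75,0.75,0.75,0.75,0.75,0.75,0.75,0.75])

```text
t: 4.47
tcp_pos: [0.5259, 0.352, 0.0865]
tcp_rot: [179.9, 0.0, -173.2]
contact_force: [-0.7, 5.3, -1.0]
gripper_width: 0.0255
grip_force: 30.0
```

>>> arm_command(slide=[[0,0.08,0],[-0.17,0,-0.18],[-0.15,0,-0.16],[0,0,0],[0,0,0],[0.05,0,0],[0.1,0,0],[0.1,0,0],[0.1,0,0],[0,0,0]], angular=[[0,0,0],[0,0,0],[0,0,0],[0,0,0],[0,0,0],[0,0,0],[0,0,0],[0,0,0],[0,0,0],[0,0,0]], hand=[0.75,0.75,0.75,0.75,0.75,0.75,0.75,0.75,0.75,0.75])

```text
t: 5.3
tcp_pos: [0.5239, 0.352, 0.0952]
tcp_rot: [-179.9, -0.0, -173.1]
contact_force: [-0.7, -4.7, 5.3]
gripper_width: 0.0258
grip_force: 30.0
```

>>> arm_command(slide=[[0.15,0,0],[0.2,0,0],[0.2,0,0],[0.2,0,0],[0.2,0,0],[0.2,0,0],[0.2,0,0],[0.2,0,0],[0.15,0,0],[0.1,0,0]], angular=[[0,0,0],[0,0,0],[0,0,0],[0,0,0],[0,0,0],[0,0,0],[0,0,0],[0,0,0],[0,0,0],[0,0,0]], hand=[0.75,0.75,0.75,0.75,0.75,0.75,0.75,0.75,0.75,0.75])

```text
t: 6.13
tcp_pos: [0.4796, 0.3469, 0.0951]
tcp_rot: [-179.9, 0.0, -173.1]
contact_force: [2.3, -4.3, 4.6]
gripper_width: 0.0258
grip_force: 30.0
```

```bash
cat >> h.py <<'E'
def rf(z0=.0542,x0=None):
    s=r.observe();d=s['tcp_pos'][:2]-[.5095,.350];c,q=np.cos(.121),np.sin(.121);f=s['contact_force']
    h=.020+s['tcp_pos'][2]-z0;phi=np.arcsin(np.clip(h/.08246,-1,1));th=phi-np.arctan2(20,80)
    fwd=-(d[0]*c+d[1]*q);tr=fwd+.080-.08246*np.cos(phi)
    print("t",round(s['t'],2),"th",round(th,3),"travel",round(tr*1e3,1),"lat",round((-d[0]*q+d[1]*c)*1e3,1),"F fwd,lat,up",round(-(f[0]*c+f[1]*q),1),round(-f[0]*q+f[1]*c,1),round(f[2],1),"z",s['tcp_pos'][2].round(4),s['moment'].round(2))
E
python3 -c "
from h import *
rf()
b=r.snapshot('scene')[100:210,190:330,::-1]
cv2.imwrite('pics/c3.png',cv2.resize(b,(560,440),interpolation=cv2.INTER_CUBIC))"
```

```text
t 6.13 th 0.585 travel 54.4 lat 0.5 F fwd,lat,up -1.8 -4.6 4.6 z 0.0951 [-1.08 -0.42 -0.01]
```

View pics/c3.png

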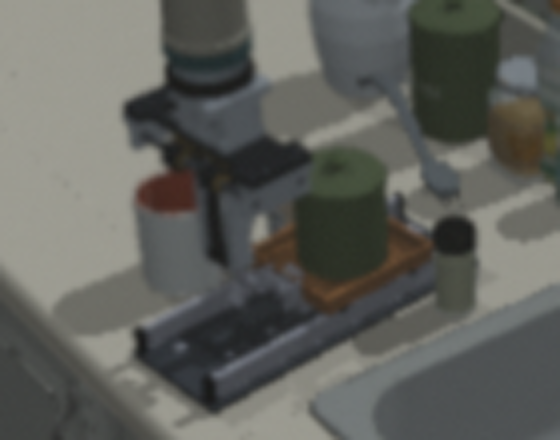

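The tray is out about 54 mm and the canister is still standing on it at (340,225). Next I'll bring the lever down to just above the rail.

>>> arm_command(slide=[[0,-0.06,0],[0.113,0,0.114],[0.113,0,0.114],[0.1,0,0.122],[0.1,0,0.122],[0.088,0,0.131],[0.088,0,0.131],[0.075,0,0.139],[0.04,0,0.07],[0,0,0]], angular=[[0,0,0],[0,0,0],[0,0,0],[0,0,0],[0,0,0],[0,0,0],[0,0,0],[0,0,0],[0,0,0],[0,0,0]], hand=[0.75,0.75,0.75,0.75,0.75,0.75,0.75,0.75,0.75,0.75])

```text
t: 7.02
tcp_pos: [0.4611, 0.3446, 0.0705]
tcp_rot: [179.9, -0.1, -173.2]
contact_force: [-1.9, 0.1, 0.7]
gripper_width: 0.0255
grip_force: 30.0
```

```bash
python3 -c "
from h import *
rf()"
```

```text
t 7.02 th 0.211 travel 54.6 lat 0.5 F fwd,lat,up 1.8 0.3 0.7 z 0.0705 [ 0.04 -0.02 -0.1 ]
```

>>> arm_command(slide=[[0.02,0,0.04],[0.02,0,0.04],[0,0,0],[0,0,0],[0,0,0],[0,0,0],[0,0,0],[0,0,0],[0,0,0],[0,0,0]], angular=[[0,0,0],[0,0,0],[0,0,0],[0,0,0],[0,0,0],[0,0,0],[0,0,0],[0,0,0],[0,0,0],[0,0,0]], hand=[0.75,0.75,0.75,0.75,0.75,0.75,0.75,0.75,0.75,0.75])

```text
t: 7.85
tcp_pos: [0.4613, 0.3445, 0.0691]
tcp_rot: [179.9, 0.0, -173.2]
contact_force: [-1.9, 4.0, 0.3]
gripper_width: 0.0256
grip_force: 30.0
```

```bash
python3 -c "
from h import *
rf()"
```

```text
t 7.85 th 0.192 travel 53.9 lat 0.4 F fwd,lat,up 1.4 4.2 0.3 z 0.0691 [0.87 0.16 0.  ]
```

>>> arm_command(slide=[[0.02,0,0.04],[0.02,0,0.04],[0,0,0],[0,0,0],[0,0,0],[0,0,0],[0,0,0],[0,0,0],[0,0,0],[0,0,0]], angular=[[0,0,0],[0,0,0],[0,0,0],[0,0,0],[0,0,0],[0,0,0],[0,0,0],[0,0,0],[0,0,0],[0,0,0]], hand=[0.75,0.75,0.75,0.75,0.75,0.75,0.75,0.75,0.75,0.75])

```text
t: 8.68
tcp_pos: [0.4608, 0.3444, 0.0676]
tcp_rot: [179.9, 0.1, -173.2]
contact_force: [-2.2, 5.2, 1.9]
gripper_width: 0.0262
grip_force: 30.0
```

```bash
python3 -c "
from h import *
rf()"
```

```text
t 8.68 th 0.171 travel 53.6 lat 0.4 F fwd,lat,up 1.6 5.4 1.9 z 0.0676 [ 0.99  0.03 -0.03]
```

>>> arm_command(slide=[[0,0.03,0.04],[0,0,0],[0,0,0],[0,0,0],[0,0,0],[0,0,0],[0,0,0],[0,0,0],[0,0,0],[0,0,0]], angular=[[0,0,0],[0,0,0],[0,0,0],[0,0,0],[0,0,0],[0,0,0],[0,0,0],[0,0,0],[0,0,0],[0,0,0]], hand=[0.75,0.75,0.75,0.75,0.75,0.75,0.75,0.75,0.75,0.75])

```text
t: 9.52
tcp_pos: [0.4605, 0.3444, 0.0671]
tcp_rot: [-180.0, 0.1, -173.2]
contact_force: [-2.6, 3.1, 6.6]
gripper_width: 0.0258
grip_force: 30.0
```

```bash
python3 -c "
from h import *
rf()"
```

```text
t 9.52 th 0.165 travel 53.6 lat 0.4 F fwd,lat,up 2.2 3.4 6.6 z 0.0671 [0.6  0.27 0.01]
```

Contact at theta 0.165 with 6.6 N up. I'll ease the push slightly and slide forward in 3 mm steps, watching for the force to drop.

>>> arm_command(slide=[[0,0,-0.015],[0.016,0,0],[0.016,0,0],[0.016,0,0],[0.016,0,0],[0.016,0,0],[0.016,0,0],[0.016,0,0],[0,0,0],[0,0,0]], angular=[[0,0,0],[0,0,0],[0,0,0],[0,0,0],[0,0,0],[0,0,0],[0,0,0],[0,0,0],[0,0,0],[0,0,0]], hand=[0.75,0.75,0.75,0.75,0.75,0.75,0.75,0.75,0.75,0.75])

```text
t: 10.35
tcp_pos: [0.4565, 0.344, 0.0659]
tcp_rot: [-180.0, -0.1, -173.2]
contact_force: [1.1, 2.9, 0.4]
gripper_width: 0.0255
grip_force: 30.0
```

```bash
python3 -c "
from h import *
rf()"
```

```text
t 10.35 th 0.149 travel 57.2 lat 0.4 F fwd,lat,up -1.4 2.7 0.4 z 0.0659 [ 0.64 -0.26 -0.02]
```

>>> arm_command(slide=[[0,0,0.02],[0,0,0.02],[0,0,0],[0,0,0],[0,0,0],[0,0,0],[0,0,0],[0,0,0],[0,0,0],[0,0,0]], angular=[[0,0,0],[0,0,0],[0,0,0],[0,0,0],[0,0,0],[0,0,0],[0,0,0],[0,0,0],[0,0,0],[0,0,0]], hand=[0.75,0.75,0.75,0.75,0.75,0.75,0.75,0.75,0.75,0.75])

```text
t: 11.18
tcp_pos: [0.457, 0.344, 0.0654]
tcp_rot: [-180.0, -0.0, -173.2]
contact_force: [-1.7, 3.2, -1.0]
gripper_width: 0.0258
grip_force: 30.0
```

```bash
python3 -c "
from h import *
rf()"
```

```text
t 11.18 th 0.143 travel 56.5 lat 0.4 F fwd,lat,up 1.3 3.4 -1.0 z 0.0654 [0.62 0.29 0.  ]
```

>>> arm_command(slide=[[0.01,0,0.03],[0,0,0.02],[0,0,0],[0,0,0],[0,0,0],[0,0,0],[0,0,0],[0,0,0],[0,0,0],[0,0,0]], angular=[[0,0,0],[0,0,0],[0,0,0],[0,0,0],[0,0,0],[0,0,0],[0,0,0],[0,0,0],[0,0,0],[0,0,0]], hand=[0.75,0.75,0.75,0.75,0.75,0.75,0.75,0.75,0.75,0.75])

```text
t: 12.02
tcp_pos: [0.4569, 0.344, 0.0647]
tcp_rot: [-180.0, -0.0, -173.2]
contact_force: [-5.0, 1.7, 5.5]
gripper_width: 0.0257
grip_force: 30.0
```

```bash
python3 -c "
from h import *
rf()"
```

```text
t 12.02 th 0.134 travel 56.4 lat 0.4 F fwd,lat,up 4.8 2.3 5.5 z 0.0647 [ 0.31  0.61 -0.03]
```

>>> arm_command(slide=[[0.02,0,-0.01],[0.02,0,0],[0.02,0,0],[0.02,0,0],[0.02,0,0],[0,0,0],[0,0,0],[0,0,0],[0,0,0],[0,0,0]], angular=[[0,0,0],[0,0,0],[0,0,0],[0,0,0],[0,0,0],[0,0,0],[0,0,0],[0,0,0],[0,0,0],[0,0,0]], hand=[0.75,0.75,0.75,0.75,0.75,0.75,0.75,0.75,0.75,0.75])

```text
t: 12.85
tcp_pos: [0.4549, 0.3439, 0.0645]
tcp_rot: [-180.0, 0.0, -173.2]
contact_force: [1.1, 0.9, 0.1]
gripper_width: 0.0255
grip_force: 30.0
```

```bash
python3 -c "
from h import *
rf()"
```

```text
t 12.85 th 0.131 travel 58.2 lat 0.5 F fwd,lat,up -1.2 0.8 0.1 z 0.0645 [ 0.28 -0.48 -0.09]
```

>>> arm_command(slide=[[0.01,0,0.03],[0.01,0,0.03],[0,0,0],[0,0,0],[0,0,0],[0,0,0],[0,0,0],[0,0,0],[0,0,0],[0,0,0]], angular=[[0,0,0],[0,0,0],[0,0,0],[0,0,0],[0,0,0],[0,0,0],[0,0,0],[0,0,0],[0,0,0],[0,0,0]], hand=[0.75,0.75,0.75,0.75,0.75,0.75,0.75,0.75,0.75,0.75])

```text
t: 13.68
tcp_pos: [0.4541, 0.3437, 0.0629]
tcp_rot: [-180.0, -0.0, -173.2]
contact_force: [1.8, 0.0, -1.2]
gripper_width: 0.0255
grip_force: 30.0
```

```bash
python3 -c "
from h import *
rf()"
```

```text
t 13.68 th 0.111 travel 58.5 lat 0.5 F fwd,lat,up -1.7 -0.2 -1.2 z 0.0629 [ 0.27 -0.37 -0.04]
```

>>> arm_command(slide=[[0.015,0,0.04],[0.015,0,0.04],[0.015,0,0.04],[0,0,0],[0,0,0],[0,0,0],[0,0,0],[0,0,0],[0,0,0],[0,0,0]], angular=[[0,0,0],[0,0,0],[0,0,0],[0,0,0],[0,0,0],[0,0,0],[0,0,0],[0,0,0],[0,0,0],[0,0,0]], hand=[0.75,0.75,0.75,0.75,0.75,0.75,0.75,0.75,0.75,0.75])

```text
t: 14.52
tcp_pos: [0.4525, 0.3436, 0.0599]
tcp_rot: [-180.0, -0.1, -173.2]
contact_force: [-2.2, 1.1, -0.2]
gripper_width: 0.0255
grip_force: 30.0
```

```bash
python3 -c "
from h import *
rf()"
```

```text
t 14.52 th 0.072 travel 58.9 lat 0.5 F fwd,lat,up 2.1 1.3 -0.2 z 0.0599 [ 0.2   0.06 -0.1 ]
```

>>> arm_command(slide=[[0.025,0,0.04],[0.025,0,0.04],[0.025,0,0.04],[0,0,0],[0,0,0],[0,0,0],[0,0,0],[0,0,0],[0,0,0],[0,0,0]], angular=[[0,0,0],[0,0,0],[0,0,0],[0,0,0],[0,0,0],[0,0,0],[0,0,0],[0,0,0],[0,0,0],[0,0,0]], hand=[0.75,0.75,0.75,0.75,0.75,0.75,0.75,0.75,0.75,0.75])

```text
t: 15.35
tcp_pos: [0.451, 0.3434, 0.0569]
tcp_rot: [-180.0, -0.0, -173.2]
contact_force: [-2.8, 0.3, -0.1]
gripper_width: 0.0254
grip_force: 30.0
```

```bash
python3 -c "
from h import *
rf()"
```

```text
t 15.35 th 0.034 travel 59.6 lat 0.5 F fwd,lat,up 2.7 0.6 -0.1 z 0.0569 [ 0.17  0.12 -0.01]
```

>>> arm_command(slide=[[0.03,0,0.04],[0.03,0,0.04],[0.01,0,0.03],[0,0,0],[0,0,0],[0,0,0],[0,0,0],[0,0,0],[0,0,0],[0,0,0]], angular=[[0,0,0],[0,0,0],[0,0,0],[0,0,0],[0,0,0],[0,0,0],[0,0,0],[0,0,0],[0,0,0],[0,0,0]], hand=[0.75,0.75,0.75,0.75,0.75,0.75,0.75,0.75,0.75,0.75])

```text
t: 16.18
tcp_pos: [0.4501, 0.3434, 0.055]
tcp_rot: [180.0, 0.1, -173.2]
contact_force: [-2.3, -0.5, 5.3]
gripper_width: 0.0257
grip_force: 30.0
```

```bash
python3 -c "
from h import *
rf()"
```

```text
t 16.18 th 0.01 travel 60.0 lat 0.6 F fwd,lat,up 2.4 -0.2 5.3 z 0.055 [-0.02  0.13 -0.04]
```

>>> arm_command(slide=[[0.02,0,0],[0.02,0,0.01],[0.02,0,0.01],[0.02,0,0],[0,0,0],[0,0,0],[0,0,0],[0,0,0],[0,0,0],[0,0,0]], angular=[[0,0,0],[0,0,0],[0,0,0],[0,0,0],[0,0,0],[0,0,0],[0,0,0],[0,0,0],[0,0,0],[0,0,0]], hand=[0.75,0.75,0.75,0.75,0.75,0.75,0.75,0.75,0.75,0.75])

```text
t: 17.02
tcp_pos: [0.4499, 0.3433, 0.055]
tcp_rot: [180.0, 0.3, -173.1]
contact_force: [0.6, -0.7, 5.9]
gripper_width: 0.0257
grip_force: 30.0
```

```bash
python3 -c "
from h import *
rf()"
```

```text
t 17.02 th 0.01 travel 60.2 lat 0.6 F fwd,lat,up -0.5 -0.8 5.9 z 0.055 [-0.18 -0.39 -0.04]
```

>>> arm_command(slide=[[0.02,0,0],[0.02,0,0],[0.02,0,0],[0.02,0,0],[0,0,0],[0,0,0],[0,0,0],[0,0,0],[0,0,0],[0,0,0]], angular=[[0,0,0],[0,0,0],[0,0,0],[0,0,0],[0,0,0],[0,0,0],[0,0,0],[0,0,0],[0,0,0],[0,0,0]], hand=[0.75,0.75,0.75,0.75,0.75,0.75,0.75,0.75,0.75,0.75])

```text
t: 17.85
tcp_pos: [0.448, 0.3431, 0.055]
tcp_rot: [180.0, 0.3, -173.1]
contact_force: [0.4, -0.5, 4.9]
gripper_width: 0.026
grip_force: 30.0
```

```bash
python3 -c "
from h import *
rf()"
```

```text
t 17.85 th 0.01 travel 62.0 lat 0.6 F fwd,lat,up -0.3 -0.5 4.9 z 0.055 [-0.2  -0.31 -0.07]
```

>>> arm_command(slide=[[0.02,0,0],[0.02,0,0],[0.02,0,0],[0.02,0,0],[0,0,0],[0,0,0],[0,0,0],[0,0,0],[0,0,0],[0,0,0]], angular=[[0,0,0],[0,0,0],[0,0,0],[0,0,0],[0,0,0],[0,0,0],[0,0,0],[0,0,0],[0,0,0],[0,0,0]], hand=[0.75,0.75,0.75,0.75,0.75,0.75,0.75,0.75,0.75,0.75])

```text
t: 18.68
tcp_pos: [0.4461, 0.3429, 0.055]
tcp_rot: [180.0, 0.3, -173.1]
contact_force: [1.0, -2.0, 7.0]
gripper_width: 0.0253
grip_force: 30.0
```

```bash
python3 -c "
from h import *
rf()"
```

```text
t 18.68 th 0.01 travel 64.0 lat 0.6 F fwd,lat,up -0.8 -2.1 7.0 z 0.055 [-0.24 -0.38 -0.08]
```

>>> arm_command(slide=[[0.02,0,0],[0.02,0,0],[0.02,0,0],[0,0,0],[0,0,0],[0,0,0],[0,0,0],[0,0,0],[0,0,0],[0,0,0]], angular=[[0,0,0],[0,0,0],[0,0,0],[0,0,0],[0,0,0],[0,0,0],[0,0,0],[0,0,0],[0,0,0],[0,0,0]], hand=[0.75,0.75,0.75,0.75,0.75,0.75,0.75,0.75,0.75,0.75])

```text
t: 19.52
tcp_pos: [0.4458, 0.3429, 0.055]
tcp_rot: [180.0, 0.4, -173.1]
contact_force: [5.2, -1.8, 4.8]
gripper_width: 0.026
grip_force: 30.0
```

```bash
python3 -c "
from h import *
rf()"
```

```text
t 19.52 th 0.01 travel 64.3 lat 0.7 F fwd,lat,up -5.0 -2.4 4.8 z 0.055 [-0.3  -1.12 -0.1 ]
```

The tray runs freely from about 60 to 64 mm and is stopped at both ends, with theta about 0. That means it's locked. I'll centre it, release and retreat.

>>> arm_command(slide=[[-0.04,0,0],[-0.04,0,0],[-0.04,0,0],[-0.02,0,0],[0,0,0.01],[0,0,0],[0,0,0],[0,0,0],[0,0,0],[0,0,0]], angular=[[0,0,0],[0,0,0],[0,0,0],[0,0,0],[0,0,0],[0,0,0],[0,0,0],[0,0,0],[0,0,0],[0,0,0]], hand=[0.75,0.75,0.75,0.75,0.75,0.75,0.65,0.55,0.45,0.4])

```text
t: 20.35
tcp_pos: [0.4448, 0.3425, 0.0528]
tcp_rot: [-180.0, -0.1, -173.2]
contact_force: [-0.5, -0.2, -0.2]
gripper_width: 0.049
grip_force: 0.0
```

>>> arm_command(slide=[[0,0,0],[0,0,0],[0,0,-0.2],[0,0,-0.5],[0,0,-0.8],[0,0,-0.8],[0,0,-0.8],[0,0,-0.8],[0,0,-0.5],[0,0,0]], angular=[[0,0,0],[0,0,0],[0,0,0],[0,0,0],[0,0,0],[0,0,0],[0,0,0],[0,0,0],[0,0,0],[0,0,0]], hand=[0.35,0.3,0.3,0.3,0.3,0.3,0.3,0.3,0.3,0.3])

```text
t: 21.18
tcp_pos: [0.4473, 0.3439, 0.167]
tcp_rot: [179.8, 0.3, -173.2]
contact_force: [0.3, 0.2, 0.1]
gripper_width: 0.0655
grip_force: 0.0
```

>>> arm_command(slide=[[0.8,0,-0.8],[0.8,0,-0.8],[0.8,0.3,-0.5],[0.8,0.5,0],[0.8,0.5,0],[0.8,0.5,0],[0.5,0.5,0],[0,0,0],[0,0,0],[0,0,0]], angular=[[0,0,0],[0,0,0],[0,0,0],[0,0,0],[0,0,0],[0,0,0],[0,0,0],[0,0,0],[0,0,0],[0,0,0]], hand=[0.3,0.3,0.3,0.3,0.3,0.3,0.3,0.3,0.3,0.3])

```text
t: 22.02
tcp_pos: [0.3075, 0.3837, 0.2156]
tcp_rot: [-179.9, 0.0, -173.2]
contact_force: [0.7, 0.7, -1.3]
gripper_width: 0.0658
grip_force: 0.0
```

Run:
```python
from h import *
a=r.snapshot("top")[145:270,150:260,::-1];b=r.snapshot("scene")[100:210,190:330,::-1]
A=cv2.resize(a,(352,400),interpolation=cv2.INTER_CUBIC);B=cv2.copyMakeBorder(cv2.resize(b,(440,346),interpolation=cv2.INTER_CUBIC),0,54,0,0,0)
cv2.imwrite("pics/c4.png",np.hstack([A,B]))
# predicted pedal-top pixel in c4 right/left for locked vs on-rail
p=[0.5886,0.3561,0.121]
for th in(0,.18,.6):
    f=.0825*np.cos(.245+th);h=.046+.0825*np.sin(.245+th)
    for n,o,k in(("top",(150,145),3.2),("scene",(190,100),3.143)):
        print(th,n,((proj(n,W(p,[-.062-f,0,h]))[0]-o)*k+([352,0] if n=="scene" else [0,0])).round(0))
rf()
```

```text
0 top [228. 324.]
0 scene [510. 241.]
0.18 top [223. 319.]
0.18 scene [512. 229.]
0.6 top [214. 297.]
0.6 scene [525. 201.]
t 22.12 th 1.326 travel 276.1 lat 57.7 F fwd,lat,up 0.7 -0.2 -0.5 z 0.2157 [ 0.07 -0.02 -0.02]
```

View pics/c4.png

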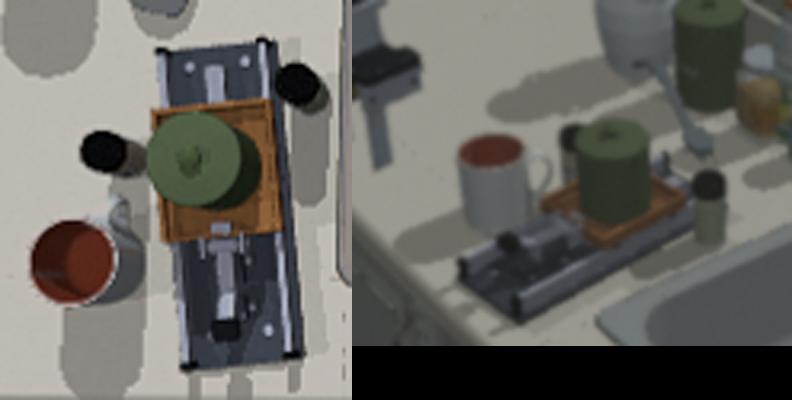

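The pedal is at top (227,325) and scene (510,241), which matches the prediction for a fully down lever at 62 mm travel. The canister is standing, and the mug and jars haven't moved.

```bash
python3 -c "
from bench import r
print(r.job_done())"
```

```text
the job is handed in; nothing more can be done
None
```

The tray is drawn out and locked in the front notch at about 62 mm of travel with the lever fully down; the canister is still standing on it, nothing else was disturbed, and the job is handed in.

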